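# Slide the backing plate under the oil cooler

### The job

Push the flat aluminium plate along the bench with the fingertips, through the low gap under the oil cooler, until it sits straight in the gap and sticks out equally on both sides of the cooler, then leave it there. Keep the plate flat on the bench the whole time, without lifting or tipping it, and leave the other loose things where they are.

Things in the scene. Friction and masses are not known exactly. Their poses are not given: they have to be found in the camera images.
- plate: Loose plain aluminium plate lying flat on the bench, 95 mm (its x) by 180 mm (its y) by 12 mm thick, 0.4 to 0.7 kg; too wide to grasp. Origin at the centre of its underside. Symmetric: either end may lead. It starts on the left or the right of the cooler, not lined up with the gap.
- cooler: Oil cooler fixed on the bench: dark finned core, tank and copper stub at each end, 340 mm along its x, 100 mm along its y, top 60 mm up. It lies on two steel bearer bars (30 mm wide, 120 mm along y, 16 mm high) that leave a passage along its y, 119 mm wide and 16 mm high, centred on its origin, which is on the bench. Its y points roughly to the robot's left. A centred plate sticks out 40 mm each side.
- elbow: short black rubber hose elbow, arms about 50 mm, 28 mm thick, lying on the bench on the other side of the cooler from the plate, about where the plate would be if mirrored; origin on its underside. Leave alone
- cap: small brass plug, 26 mm across, 16 mm high, standing on top of one end tank of the cooler; origin at its underside. Leave alone
- fitting: brass pipe fitting, 34 mm across, 34 mm high, standing on the bench off the cooler's end that is farther from the robot; origin at its underside. Leave alone
- screwdriver: screwdriver lying on the bench beyond the cooler, about 200 mm long. Leave alone
- wrench: steel wrench lying on the bench beyond the cooler, about 180 mm long. Leave alone
- tin: plain steel tin, 68 mm across, 75 mm high, standing on the bench to the left; origin at its underside. Leave alone
- brush: hand brush lying on the bench to the right. Leave alone
Not all that is in view belongs to the job. Of the things that look like the plate, take the one that is farthest to the robot's right at the start.

How it is judged:
By the outcome, as a careful person would: the job done as asked, in the order asked, and still so for the second after the job is handed in, with the robot touching nothing.
It also fails if it takes over 72 s, if anything falls off the work surface, if the arm or the gripper's body presses on something with over 40 N, if the wrist force passes 120 N, or if a joint passes its speed limit or range.

### The arm

A 6-joint arm with a two-finger parallel gripper is mounted at the origin on the work surface. World frame = base frame: x ahead of the robot, y to its left, z up, the work surface at z = 0. Lengths are in m, angles in rad, forces in N, time in s.
With the tool pointing down it reaches from about 0.325 to 0.775 m from the base axis. Payload 5.5 kg.
Tool frame: the origin (TCP) lies at the very end of the fingers, on their centre line; the grasp point (between the pads) lies 19 mm behind it; z points along the fingers, x is the direction in which the jaws open and shut, and the axes are right-handed (so a half turn about z gives the same grasp; the last joint's range is limited). The gripper opens to 85 mm and grips with 20 to 120 N. Pads are 22 mm wide; open, the fingers measure 114 mm over their backs; the gripper's body (76 mm by 85 mm) begins 54 mm behind the grasp point. The pads swing forward as they close: fully open they stand 13 mm farther back than shut.
Start: joints at [-1.157, 0.091, 1.231, -0, 1.82, -0.057], TCP at [0.272, -0.535, 0.231] pointing down, gripper open.
Joint ranges: [-2.87, 2.87], [-0.86, 2.18], [0.17, 2.46], [-1.51, 4.65], [0.06, 2.69], [-2.65, 2.65]. Speed limits (rad/s): [2.57, 2.57, 3.01, 3.14, 3.14, 3.14].

### API

Orientations are given as a unit quaternion [w, x, y, z].
In Python, from cell import env, camera gives the robot as it stands.
- The arm moves only by the tool play_rows, never from a script. Its argument "increments" is a list of rows, each a list of 7 numbers: the turn, a rotation vector about the tool's x, y, z in degrees, then the shift along the tool's x, y, z in m, then the closure in counts, from 0 (fully open) to 255 (shut). In form: [[wx, wy, wz, tx, ty, tz, grip], ...]. A call has 1 to 8 rows; each row is the pose to reach, as a shift and turn from the pose measured when the call began, along the tool's axes at that moment; what a row does not reach only later rows make up. A row lasts 1/12 s, in which the tool goes at most 41.7 mm and 7.16 degrees, less where a joint would pass 70% of its speed; a pose out of reach is approached as far as the arm can. A call with a gripper value outside its range is refused whole. The fingers move at their own pace and stop on an object; "force" is the grip in N (left out, the last holds). Time passes only in rows, so rows that repeat a pose let the fingers close. It gives the time, the measured TCP pose, the force and the opening at its end, in the units of the state.
- env.sense(): the state, without advancing time (a new reading comes with each control period).
- camera(name): name is "side" or "top" or "wrist"; returns a dict with "color" (384x512x3 uint8, red, green, blue), "intrinsics" (3x3 intrinsics, pixels), "eye" and "attitude" of the camera in the world. Camera axes: x right, y down, z forward; pixel columns grow to the right and rows downward; lengths in m; the calibration is good to about 2 mm. A picture is of the moment at which its call begins. There is no depth.
- env.close_job(): hands the job in, once; it reports no verdict.
The state is a dict: "time": time; "joint_pos": joint angles; "joint_vel": joint speeds; "joint_torque": joint torques, N m; "position": TCP position; "ee_rot": TCP orientation; "ft_force": force on the tool from outside, world axes, zero at the start; "moment": the same for the moment, N m; "finger_gap": finger opening in m.
Only numpy, scipy, OpenCV 4.12 (cv2) and the standard library are available. Lean on these libraries where they do the work, as an engineer would, in place of code of your own. Each camera call takes 0.05 s, during which the arm holds its last target. There are 200 camera calls.

## Working session

There is one attempt and no reset: what is moved stays moved. The work goes in short steps, Python scripts to look and compute and a tool call to move; the robot and the scene stay as the last step left them, time stands still between calls to the robot, and variables do not carry over. Pictures are saved under pics/ and viewed, about 8 in all and at most 12, crops included, and the job is handed in when it is done.

Besides the shell and the picture viewer there is one more tool, called as name([rows], argument=value, ...), one row to a line, values as JSON. play_rows: Moves the arm, as the interface text tells. Its arguments: {"type":"object","properties":{"increments":{"type":"array","items":{"type":"array","items":{"type":"number"}}},"force":{"type":"number"}},"required":["increments"]}

```bash
ls; mkdir -p pics; cat > h.py <<'E'
import numpy as np, cv2
from scipy.spatial.transform import Rotation as R
from cell import env, camera
def rot(q): return R.from_quat([q[1],q[2],q[3],q[0]])
def shot(name,fn,crop=None,scale=1):
    c=camera(name); im=c["color"][:,:,::-1]
    if crop: x0,y0,x1,y1=crop; im=im[y0:y1,x0:x1]
    im=cv2.resize(im,None,fx=scale,fy=scale,interpolation=cv2.INTER_CUBIC)
    cv2.imwrite("pics/"+fn,im); return c
def att(c):
    a=np.array(c["attitude"]); return a if a.shape==(3,3) else rot(a).as_matrix()
def px2w(c,uv,z):
    M=att(c);d=np.c_[np.array(uv,float),np.ones(len(uv))]@np.linalg.inv(c["intrinsics"]).T@M.T
    e=np.array(c["eye"]);return e+d*((z-e[2])/d[:,2])[:,None]
def w2px(c,P):
    p=(np.array(P,float)-c["eye"])@att(c)@np.array(c["intrinsics"]).T;return p[:,:2]/p[:,2:]
E
python3 - <<'E'
from h import *
c=shot("top","top1.png",scale=1.56)
print(c["eye"],c["attitude"],c["intrinsics"])
c=shot("side","side1.png",scale=1.56)
print(c["eye"],c["attitude"])
print(env.sense())
E
```

```text
pics
[ 4.35929404e-01 -1.12085356e-04  1.23599938e+00] [ 0.04313555 -0.7030619   0.70864843 -0.04075173] [[411.735934     0.         258.41891638]
 [  0.         411.735934   184.98775044]
 [  0.           0.           1.        ]]
[0.33246469 0.90656339 0.74333544] [ 0.06852063 -0.10461664  0.87950826 -0.45915738]
{'time': 0.1, 'joint_pos': array([-1.15671251e+00,  9.18003533e-02,  1.23179927e+00, -1.05110137e-05,
        1.81978418e+00, -5.67348862e-02]), 'joint_vel': array([ 0.00019134, -0.00198714, -0.00337399, -0.00017043,  0.00082254,
        0.0014383 ]), 'joint_torque': array([ 3.80641257e-03, -4.60218179e+01, -4.19218075e+01, -1.88961013e-05,
        1.06409981e-02, -6.71571087e-06]), 'position': array([ 0.27204307, -0.53449531,  0.23023479]), 'ee_rot': array([-5.06452461e-04,  8.52529354e-01, -5.22678580e-01, -7.38637684e-04]), 'ft_force': array([-0.22732139,  0.11328933,  0.24690452]), 'moment': array([ 0.04024902, -0.00814264, -0.01336979]), 'finger_gap': 0.08543798494704448}
```

View pics/top1.png

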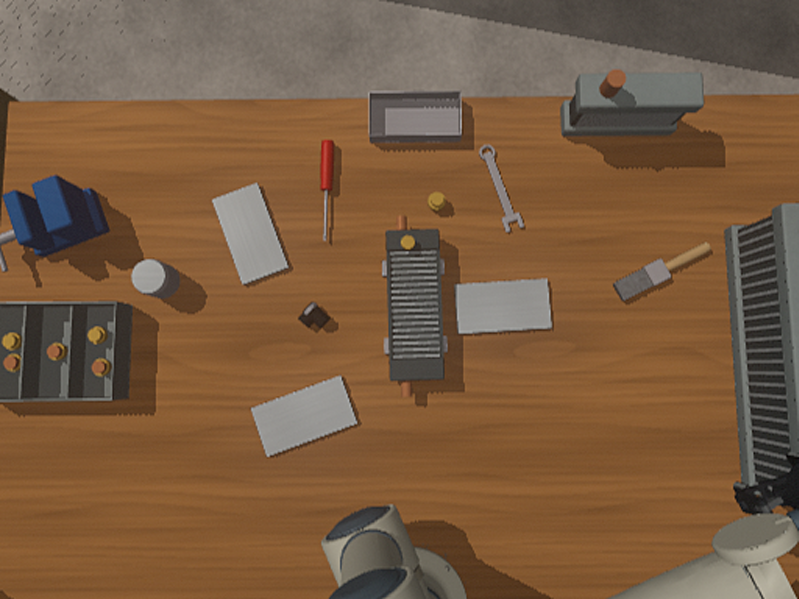

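View pics/side1.png

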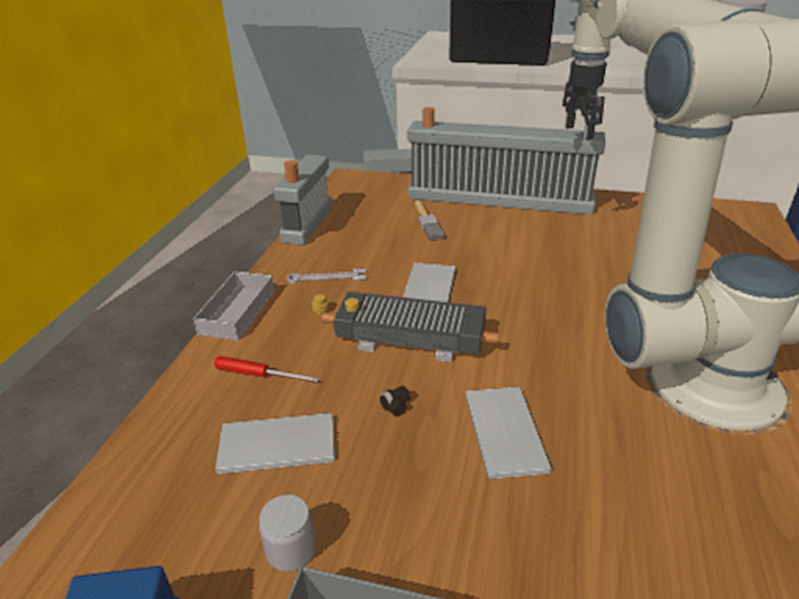

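The top view shows three plate-like things, at (250,233), (304,416) and (503,306). The one at (503,306) is farthest to the robot's right, next to the cooler at (415,305), so that is the one. The elbow is at (314,317). I'll confirm with an enlarged crop.

```bash
python3 - <<'E'
from h import *
c=shot("top","top2.png",crop=(230,130,370,260),scale=5.7)
E
```

```text
(no output)
```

View pics/top2.png

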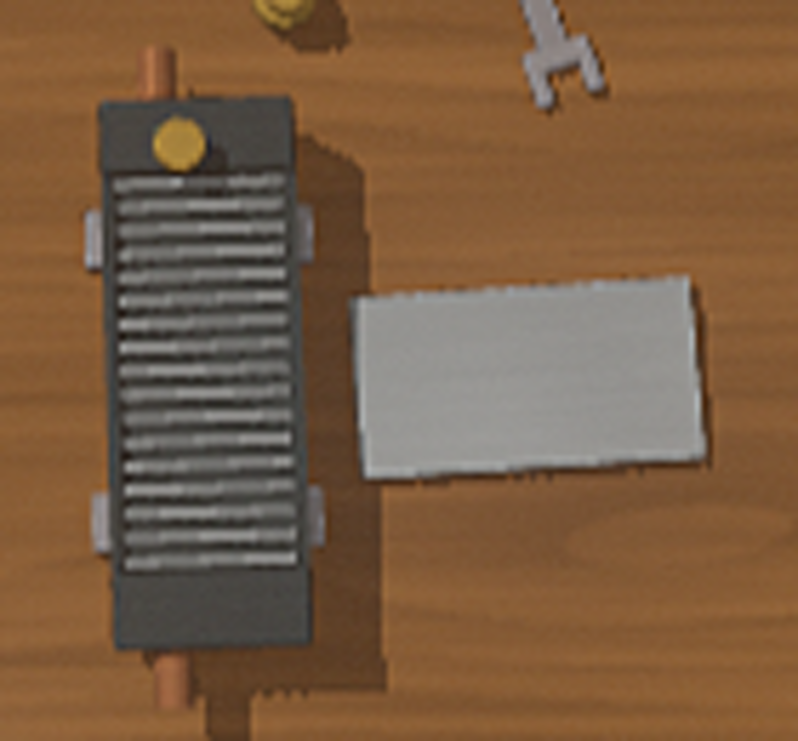

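```bash
cat >> h.py <<'E'
def obb(P,flip=False):
    "centre, edge lengths and heading of a 4-corner quad (TL,TR,BR,BL in the top image)"
    a,b,c,d=P[:,:2]; ax=(a+d-b-c); return P[:,:2].mean(0),np.linalg.norm(a-b),np.linalg.norm(b-c),np.degrees(np.arctan2(ax[1],ax[0]))
E
python3 - <<'E'
from h import *
c=camera("top")
f=lambda p,s=5.7,o=(230,130):(np.array(p)+.5)/s-.5+np.array(o)
for n,p,z in [("plate",[(351,297),(690,277),(707,459),(366,480)],.012),("cooler",[(99,100),(292,96),(312,645),(115,650)],.06),("bearers",[(86,210),(312,207),(323,544),(93,550)],.016)]:
    P=px2w(c,f(p),z);print(n,P.round(4)[:,:2].tolist(),obb(P))
print("elbow",px2w(c,f([(314,317)],1.56,(0,0)),.01))
print("cap",px2w(c,f([(180,145)]),.076), "plates", px2w(c,f([(304,416),(250,233)],1.56,(0,0)),.012))
E
```

```text
plate [[0.5911, -0.0947], [0.6002, -0.2731], [0.5045, -0.2787], [0.495, -0.1009]] (array([ 0.54767806, -0.1868445 ]), np.float64(0.17860920645384643), np.float64(0.09589055951836477), np.float64(93.00077132767359))
cooler [[0.6874, 0.0358], [0.6886, -0.0627], [0.4111, -0.0687], [0.4094, 0.0291]] (array([ 0.54910397, -0.01662017]), np.float64(0.0984996708251119), np.float64(0.2775793894302281), np.float64(90.86244241078096))
bearers [[0.6379, 0.0443], [0.6385, -0.0747], [0.4619, -0.0777], [0.4597, 0.0413]] (array([ 0.549476  , -0.01672174]), np.float64(0.11896438585640788), np.float64(0.17662800734607528), np.float64(90.66803435720857))
elbow [[0.52933854 0.17495261 0.01      ]]
cap [[ 0.66058482 -0.00525607  0.076     ]] plates [[0.34325082 0.19179802 0.012     ]
 [0.69354521 0.30039693 0.012     ]]
```

The crop confirms it: the plate is right of the cooler, with corners at (351,297), (690,277), (707,459) and (366,480). It is about 5 mm off the gap axis and 2° askew. I'll push its rear edge with both fingertips, half open, so the edge squares up to the tool.

```bash
cat >> h.py <<'E'
def goto(p,h):
    s=env.sense(); T=rot(s["ee_rot"]); h=np.radians(h)
    D=R.from_matrix(np.array([[np.cos(h),np.sin(h),0],[np.sin(h),-np.cos(h),0],[0,0,-1]]))
    print("turn",np.degrees((T.inv()*D).as_rotvec()).round(2),"shift",T.inv().apply(np.array(p)-s["position"]).round(4),"pos",s["position"].round(4),"F",s["ft_force"].round(1),"gap",round(s["finger_gap"],4),"t",s["time"])
E
python3 -c "
from h import *
goto((.555,-.34,.12),1.2)"
```

```text
turn [-4.000e-02  6.000e-02 -6.422e+01] shift [-0.0449 -0.3404  0.1107] pos [ 0.2721 -0.5346  0.2306] F [ 0.8 -0.4  0.5] gap 0.0854 t 0.2
```

play_rows([
  [0,0,-7,-0.005,-0.035,0.01,100],
  [0,0,-14,-0.01,-0.07,0.02,100],
  [0,0,-21,-0.015,-0.105,0.03,100],
  [0,0,-28,-0.02,-0.14,0.04,100],
  [0,0,-35,-0.025,-0.175,0.05,100],
  [0,0,-42,-0.03,-0.21,0.06,100],
  [0,0,-49,-0.035,-0.245,0.07,100],
  [0,0,-56,-0.04,-0.28,0.08,100],
], force=20)

```text
time: 0.87
position: [0.5046, -0.3705, 0.15]
ee_rot: [-0.001, 0.998, -0.058, -0.0]
ft_force: [1.0, -0.3, -0.9]
finger_gap: 0.0519
```

```bash
python3 -c "
from h import *
goto((.553,-.33,.05),1.2)"
```

```text
turn [-0.07  0.04 -7.88] shift [ 0.0435 -0.0457  0.1   ] pos [ 0.5046 -0.3705  0.15  ] F [ 1.  -0.3 -0.9] gap 0.0519 t 0.8667
```

play_rows([
  [0,0,-4,0.022,-0.023,0.03,100],
  [0,0,-7.9,0.0435,-0.0457,0.06,100],
  [0,0,-7.9,0.0435,-0.0457,0.09,100],
  [0,0,-7.9,0.0435,-0.0457,0.1,100],
  [0,0,-7.9,0.0435,-0.0457,0.1,100],
])

```text
time: 1.28
position: [0.5508, -0.3284, 0.045]
ee_rot: [-0.003, 1.0, 0.011, -0.004]
ft_force: [-0.8, 0.3, -0.4]
finger_gap: 0.0522
```

```bash
python3 - <<'E'
from h import *
goto((.553,-.32,.003),1.2)
a=camera("side"); b=camera("wrist")
im=np.hstack([cv2.resize(a["color"][140:260,200:320],(400,400)),cv2.resize(b["color"],(400,300))[:, :] if 0 else cv2.copyMakeBorder(cv2.resize(b["color"],(400,300)),0,100,0,0,0)])
cv2.imwrite("pics/m3.png",im[:,:,::-1])
E
```

```text
turn [-0.34  0.47  0.04] shift [ 0.0028 -0.0081  0.042 ] pos [ 0.5508 -0.3284  0.045 ] F [-0.8  0.3 -0.4] gap 0.0522 t 1.2833
```

View pics/m3.png

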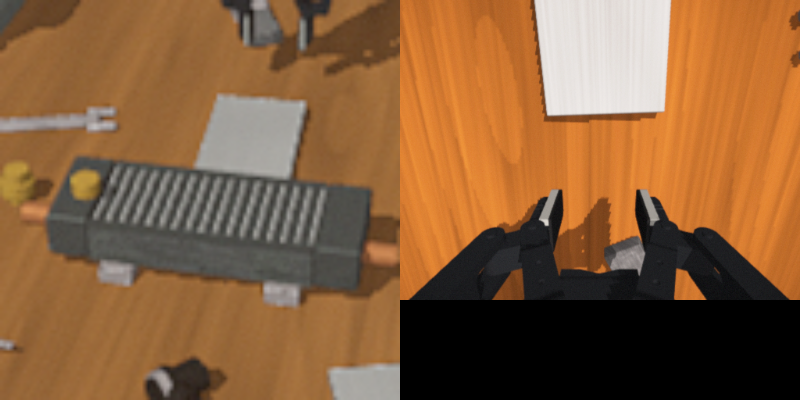

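The wrist view shows both fingertips (550,205) and (650,205) behind the plate's near edge at (548–663,115), inside its width. I'll lower them next to the bench.

play_rows([
  [-0.3,0.4,0,0.003,-0.004,0.02,100],
  [-0.3,0.4,0,0.003,-0.008,0.034,100],
  [-0.3,0.4,0,0.003,-0.008,0.04,100],
  [-0.3,0.4,0,0.003,-0.008,0.041,100],
  [-0.3,0.4,0,0.003,-0.008,0.041,100],
  [-0.3,0.4,0,0.003,-0.008,0.041,100],
])

```text
time: 1.88
position: [0.5557, -0.3235, 0.0112]
ee_rot: [0.003, 1.0, 0.01, 0.004]
ft_force: [0.5, 0.7, -0.3]
finger_gap: 0.052
```

```bash
python3 -c "
from h import *
goto((.553,-.29,.004),1.2);goto((.549,-.118,.004),1.2)"
```

```text
turn [ 0.31 -0.42 -0.08] shift [-0.0021 -0.0336  0.007 ] pos [ 0.5557 -0.3235  0.0112] F [ 0.5  0.7 -0.3] gap 0.052 t 1.8833
turn [ 0.31 -0.42 -0.08] shift [-0.0027 -0.2057  0.006 ] pos [ 0.5557 -0.3235  0.0112] F [ 0.5  0.7 -0.3] gap 0.052 t 1.8833
```

play_rows([
  [0,0,0,0,0,0.002,100],
  [0,0,0,0,0,0.004,100],
  [0,0,0,0,0,0.006,100],
  [0,0,0,0,0,0.006,100],
  [0,0,0,0,0,0.006,100],
])

```text
time: 2.3
position: [0.5557, -0.3235, 0.0049]
ee_rot: [0.003, 1.0, 0.01, 0.004]
ft_force: [0.1, -0.3, -0.4]
finger_gap: 0.0517
```

```bash
python3 -c "
from h import *
goto((.553,-.29,.004),1.2);camera('side');goto((.553,-.29,.004),1.2)
goto((.549,-.118,.004),1.2)"
```

```text
turn [ 0.29 -0.41 -0.08] shift [-0.002  -0.0335  0.0008] pos [ 0.5557 -0.3235  0.0049] F [ 0.1 -0.3 -0.4] gap 0.0517 t 2.3
turn [ 0.3  -0.42 -0.08] shift [-0.0021 -0.0336  0.0009] pos [ 0.5557 -0.3235  0.0051] F [-0.4  0.6  0.3] gap 0.0519 t 2.35
turn [ 0.3  -0.42 -0.08] shift [-0.0027 -0.2056 -0.    ] pos [ 0.5557 -0.3235  0.0051] F [-0.4  0.6  0.3] gap 0.0519 t 2.35
```

play_rows([
  [0.3,-0.4,-0.1,-0.002,-0.01,0.001,100],
  [0.3,-0.4,-0.1,-0.002,-0.02,0.001,100],
  [0.3,-0.4,-0.1,-0.002,-0.028,0.001,100],
  [0.3,-0.4,-0.1,-0.002,-0.034,0.001,100],
  [0.3,-0.4,-0.1,-0.002,-0.039,0.001,100],
  [0.3,-0.4,-0.1,-0.002,-0.044,0.001,100],
  [0.3,-0.4,-0.1,-0.002,-0.049,0.001,100],
  [0.3,-0.4,-0.1,-0.002,-0.054,0.001,100],
])

```text
time: 3.02
position: [0.5527, -0.2695, 0.0039]
ee_rot: [0.0, 1.0, 0.011, 0.0]
ft_force: [0.4, -1.7, -0.6]
finger_gap: 0.0518
```

```bash
python3 - <<'E'
from h import *
goto((.549,-.118,.004),1.2)
c=camera("wrist"); a=camera("top")
im=np.hstack([cv2.resize(c["color"],(400,300)),cv2.resize(a["color"][130:250,230:390],(400,300),interpolation=2)])
cv2.imwrite("pics/m4.png",im[:,:,::-1])
E
```

```text
turn [ 0.04 -0.03  0.01] shift [-0.0005 -0.1515 -0.0002] pos [ 0.5527 -0.2695  0.0039] F [ 0.4 -1.7 -0.6] gap 0.0518 t 3.0167
```

View pics/m4.png

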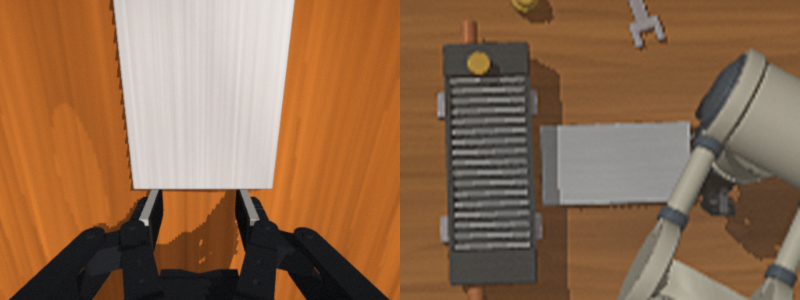

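The wrist view shows the plate's rear edge (133–273,188) square against both fingertips at (152,192) and (248,192), and centred on the tool. I'll carry on straight along the gap axis.

play_rows([
  [0,0,0,0,-0.005,0,100],
  [0,0,0,0,-0.011,0,100],
  [0,0,0,0,-0.018,0,100],
  [0,0,0,0,-0.025,0,100],
  [0,0,0,0,-0.032,0,100],
  [0,0,0,0,-0.039,0,100],
  [0,0,0,0,-0.046,0,100],
  [0,0,0,0,-0.05,0,100],
])

```text
time: 3.78
position: [0.5517, -0.2176, 0.004]
ee_rot: [-0.0, 1.0, 0.011, 0.0]
ft_force: [1.5, -2.5, -0.3]
finger_gap: 0.0516
```

play_rows([
  [0,0,0,0,-0.005,0,100],
  [0,0,0,0,-0.011,0,100],
  [0,0,0,0,-0.018,0,100],
  [0,0,0,0,-0.025,0,100],
  [0,0,0,0,-0.032,0,100],
  [0,0,0,0,-0.039,0,100],
  [0,0,0,0,-0.046,0,100],
  [0,0,0,0,-0.05,0,100],
])

```text
time: 4.45
position: [0.5506, -0.1665, 0.0039]
ee_rot: [-0.001, 1.0, 0.011, 0.0]
ft_force: [-0.3, -2.5, -1.4]
finger_gap: 0.0519
```

```bash
python3 - <<'E'
from h import *
goto((.5495,-.118,.004),1.2)
c=camera("wrist"); a=camera("top")
im=np.hstack([cv2.resize(c["color"],(400,300)),cv2.resize(a["color"][130:250,230:390],(400,300),interpolation=2)])
cv2.imwrite("pics/m5.png",im[:,:,::-1])
E
```

```text
turn [-0.06 -0.03  0.12] shift [ 0.     -0.0485  0.    ] pos [ 0.5506 -0.1665  0.0039] F [-0.3 -2.5 -1.4] gap 0.0519 t 4.45
```

View pics/m5.png

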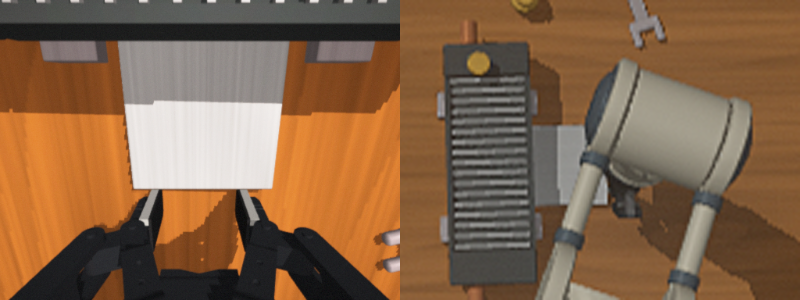

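The plate is entering the gap straight; the bearers are at x<107 and x>306 and the plate spans 121–288. I'll push on, stopping short for a measurement.

play_rows([
  [0,0,0,0,-0.005,0,100],
  [0,0,0,0,-0.011,0,100],
  [0,0,0,0,-0.017,0,100],
  [0,0,0,0,-0.023,0,100],
  [0,0,0,0,-0.029,0,100],
  [0,0,0,0,-0.034,0,100],
  [0,0,0,0,-0.038,0,100],
  [0,0,0,0,-0.04,0,100],
])

```text
time: 5.22
position: [0.5497, -0.1257, 0.004]
ee_rot: [-0.001, 1.0, 0.012, 0.0]
ft_force: [-0.2, -1.2, -0.2]
finger_gap: 0.0518
```

```bash
python3 - <<'E'
from h import *
goto((.5495,-.118,.004),1.2)
c=shot("wrist","w6.png",scale=1.5)
np.savez("w6.npz",**{k:np.array(v) for k,v in c.items()})
c=shot("top","t6.png",crop=(230,130,330,230),scale=6)
E
```

```text
turn [-0.11 -0.02  0.18] shift [ 0.     -0.0077  0.0001] pos [ 0.5497 -0.1257  0.004 ] F [-0.2 -1.2 -0.2] gap 0.0518 t 5.2167
```

View pics/w6.png

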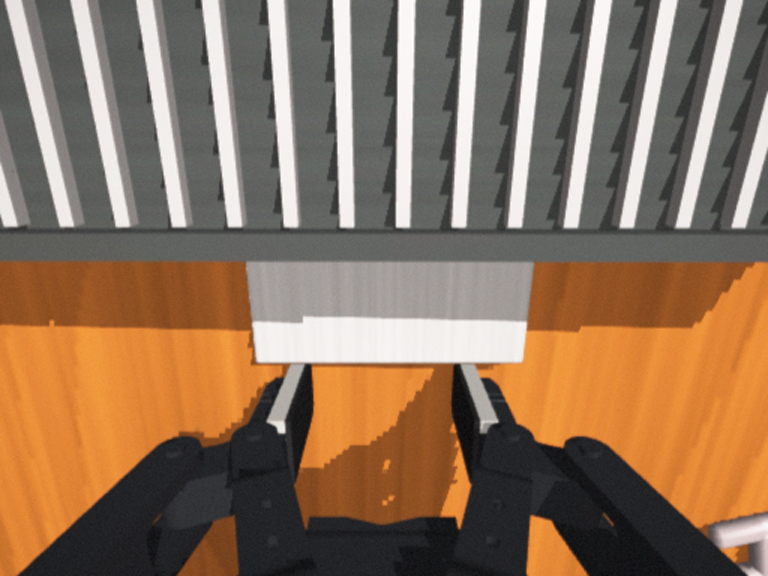

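View pics/t6.png

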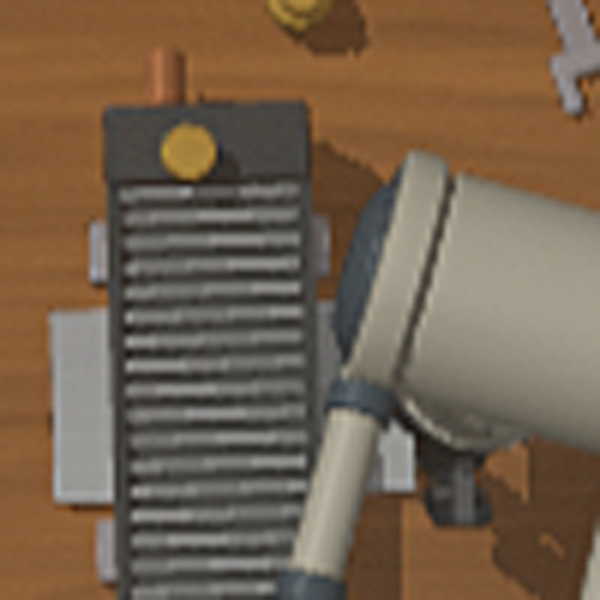

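The wrist view shows the rear edge at (257,362)–(523,360), square to the cooler face. The top view shows the leading edge out on the far side, from (50,313) to (57,503).

```bash
python3 - <<'E'
from h import *
c=camera("top"); f=lambda p,s,o:(np.array(p)+.5)/s-.5+np.array(o)
print("front",px2w(c,f([(50,313),(57,503)],6,(230,130)),.012).round(4)[:,:2].tolist())
print("rearcorner",px2w(c,f([(414,491)],6,(230,130)),.012).round(4))
print("bearer L",px2w(c,f([(90,221),(90,283),(98,520),(98,580)],6,(230,130)),.016).round(4)[:,:2].tolist())
print("cooler L edge",px2w(c,f([(104,105)],6,(230,130)),.06).round(4))
w=np.load("w6.npz")
print("wrist rear",px2w(w,f([(257,362),(523,361)],1.5,(0,0)),.012).round(4)[:,:2].tolist())
print("wrist cooler top edge",px2w(w,f([(5,231),(763,230)],1.5,(0,0)),.06).round(4)[:,:2].tolist())
E
```

```text
front [[0.5922, 0.0648], [0.4974, 0.0615]]
rearcorner [[ 0.5019 -0.1152  0.012 ]]
bearer L [[0.6379, 0.0445], [0.6066, 0.0446], [0.4886, 0.0411], [0.4592, 0.0413]]
cooler L edge [[0.6875 0.0359 0.06  ]]
wrist rear [[0.5056, -0.1145], [0.5994, -0.1118]]
wrist cooler top edge [[0.4713, -0.0597], [0.6262, -0.0557]]
```

About 9 mm remain. I'll push 8 mm gently, back off and look at it uncovered.

play_rows([
  [0,0,0,0,-0.002,0,100],
  [0,0,0,0,-0.004,0,100],
  [0,0,0,0,-0.006,0,100],
  [0,0,0,0,-0.008,0,100],
  [0,0,0,0,-0.008,0,100],
])

```text
time: 5.78
position: [0.5495, -0.1175, 0.004]
ee_rot: [-0.001, 1.0, 0.012, 0.0]
ft_force: [0.1, -2.2, -0.6]
finger_gap: 0.0522
```

play_rows([
  [0,0,0,0,0.01,0,100],
  [0,0,0,0,0.04,0,100],
  [0,0,0,0,0.08,0,100],
  [0,0,0,0,0.12,0,100],
  [0,0,0,0,0.16,0,100],
  [0,0,0,0,0.19,0,100],
  [0,0,0,0,0.2,0,100],
  [0,0,0,0,0.2,0,100],
])

```text
time: 6.45
position: [0.5537, -0.3202, 0.0031]
ee_rot: [-0.002, 1.0, 0.01, 0.0]
ft_force: [-0.1, 0.3, -0.1]
finger_gap: 0.0517
```

```bash
python3 - <<'E'
from h import *
goto((.5495,-.118,.004),1.2)
shot("top","t7.png",crop=(225,155,325,230),scale=8)
E
```

```text
turn [-0.17 -0.02 -0.02] shift [-0.000e+00 -2.022e-01 -2.000e-04] pos [ 0.5537 -0.3202  0.0031] F [-0.1  0.3 -0.1] gap 0.0517 t 6.45
```

View pics/t7.png

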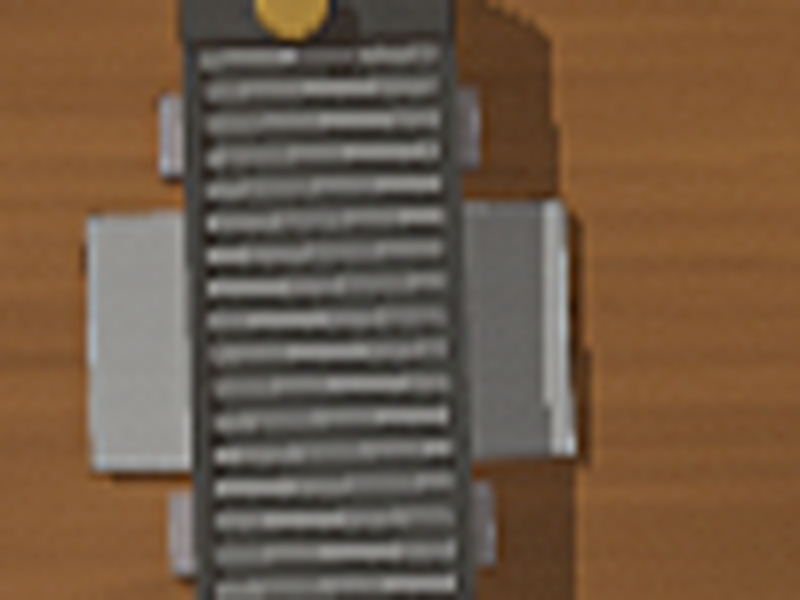

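The top view shows the plate through the gap, with corners at (86,216), (568,200), (577,457) and (95,470). The bearer ends are at x=160/169 on the left and 480/494 on the right.

```bash
python3 - <<'E'
from h import *
c=camera("top"); f=lambda p:(np.array(p)+.5)/8-.5+np.array((225,155))
P=px2w(c,f([(86,216),(568,200),(577,457),(95,470)]),.012);print("plate",P[:,:2].round(4).tolist(),obb(P))
B=px2w(c,f([(160,95),(480,90),(494,565),(169,574)]),.016);print("bearers",B[:,:2].round(4).tolist(),obb(B))
E
```

```text
plate [[0.5928, 0.0726], [0.5974, -0.108], [0.5011, -0.1096], [0.4977, 0.0694]] (array([ 0.54727693, -0.01888642]), np.float64(0.18069959481453032), np.float64(0.09626196654728757), np.float64(91.27080255016403))
bearers [[0.6378, 0.0446], [0.6387, -0.0754], [0.4614, -0.0779], [0.459, 0.0419]] (array([ 0.54924974, -0.01669744]), np.float64(0.12002301355060041), np.float64(0.17736436014251303), np.float64(90.78157895959829))
```

The heading is within 0.5° and the sideways position within 2 mm, but the plate is 2 mm short along the gap. I'll nudge it 2 mm further.

play_rows([
  [0.2,0,0,0,-0.03,0,100],
  [0.2,0,0,0,-0.065,0,100],
  [0.2,0,0,0,-0.1,0,100],
  [0.2,0,0,0,-0.135,0,100],
  [0.2,0,0,0,-0.16,0,100],
  [0.2,0,0,0,-0.175,0,100],
  [0.2,0,0,0,-0.18,0,100],
  [0.2,0,0,0,-0.18,0,100],
])

```text
time: 7.22
position: [0.55, -0.1352, 0.004]
ee_rot: [-0.004, 1.0, 0.013, 0.0]
ft_force: [0.1, 0.1, 0.2]
finger_gap: 0.0516
```

```bash
python3 -c "
from h import *
goto((.5495,-.1155,.004),1.2)"
```

```text
turn [-0.45 -0.01  0.32] shift [ 0.     -0.0197  0.0002] pos [ 0.55   -0.1352  0.004 ] F [0.1 0.1 0.2] gap 0.0516 t 7.2167
```

play_rows([
  [-0.4,0,0.1,0,-0.005,0,100],
  [-0.4,0,0.1,0,-0.01,0,100],
  [-0.4,0,0.1,0,-0.014,0,100],
  [-0.4,0,0.1,0,-0.016,0,100],
  [-0.4,0,0.1,0,-0.018,0,100],
  [-0.4,0,0.1,0,-0.0195,0,100],
  [-0.4,0,0.1,0,-0.0195,0,100],
])

```text
time: 7.8
position: [0.5494, -0.1161, 0.0041]
ee_rot: [-0.0, 1.0, 0.012, 0.0]
ft_force: [-0.2, -2.4, -0.5]
finger_gap: 0.052
```

play_rows([
  [0,0,0,0,0.01,0,100],
  [0,0,0,0,0.04,0,100],
  [0,0,0,0,0.08,0,100],
  [0,0,0,0,0.12,-0.02,100],
  [0,0,0,0,0.16,-0.05,100],
  [0,0,0,0,0.19,-0.08,100],
  [0,0,0,0,0.2,-0.1,100],
  [0,0,0,0,0.2,-0.1,100],
])

```text
time: 8.47
position: [0.5557, -0.3226, 0.1117]
ee_rot: [0.004, 1.0, 0.01, 0.005]
ft_force: [0.8, -0.7, 2.3]
finger_gap: 0.0519
```

```bash
python3 - <<'E'
from h import *
goto((.5495,-.118,.004),1.2)
shot("top","t8.png",crop=(225,155,325,230),scale=8)
a=camera("top")["color"]; cv2.imwrite("pics/full.png",a[:,:,::-1])
E
```

```text
turn [ 0.42 -0.51 -0.06] shift [-0.0031 -0.2054  0.1061] pos [ 0.5557 -0.3226  0.1117] F [ 0.8 -0.7  2.3] gap 0.0519 t 8.4667
```

View pics/t8.png

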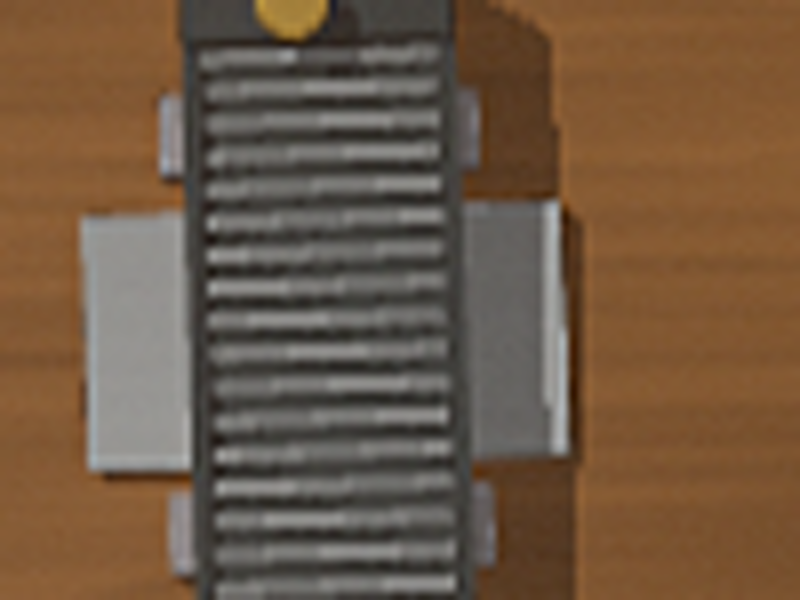

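View pics/full.png

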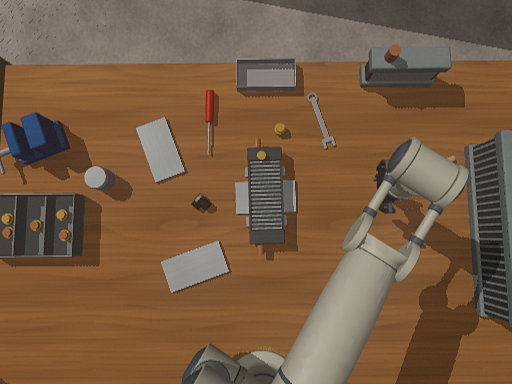

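The plate now spans x=81 to 561 (upper corners) and 89 to 570 (lower corners), centred between the bearer ends. The full view shows the other things where they were and the arm clear. Handing in.

```bash
python3 - <<'E'
from h import *
c=camera("top"); f=lambda p:(np.array(p)+.5)/8-.5+np.array((225,155))
print(obb(px2w(c,f([(81,216),(561,201),(570,456),(89,470)]),.012)))
print(env.close_job())
E
```

```text
(array([ 0.54729392, -0.01655609]), np.float64(0.17993586290682556), np.float64(0.09551483114800621), np.float64(91.27511420904924))
the job is handed in; nothing more can be done
None
```

The plate is in the gap under the cooler, lying straight and sticking out equally on both sides, and the job is handed in. I took the rightmost of the three look-alike plates and pushed its rear edge with both fingertips, spread apart. It went through flat on the bench, then got one 2 mm nudge to centre it.

**Position along the gap:** in the last top view the plate's centre is at y = -0.0166 and the cooler's at -0.0167, so about 40 mm shows on each side.

**Straightness:** the plate's heading is 91.3° and my readings of the cooler's run from 90.7° to 91.4°, so they agree to about half a degree.

**Sideways:** the plate sits about 2 mm off the middle of the gap, with 12 mm free on each side when centred.

**Forces, time and other things:** force readings at the end of each move stayed below about 3 N, and the arm took about 8.5 s. It finished clear of everything. By eye, nothing else had moved in the last full picture; I didn't measure those.

No check failed. During the nudge I briefly tilted the tool 0.2° the wrong way, clear of the plate, and corrected it before touching.

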